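# Tip the tall supply unit back and slide the carrying blade under it

### The arm

A 6-joint arm with a two-finger parallel gripper is mounted at the origin on the work surface. World frame = base frame: x ahead of the robot, y to its left, z up, the work surface at z = 0. Lengths are in m, angles in rad, forces in N, time in s.
With the tool pointing down it reaches from about 0.25 to 0.775 m from the base axis. Payload 4 kg.
Tool frame: the origin (TCP) lies at the very end of the fingers, on their centre line; the grasp point (between the pads) lies 19 mm behind it; z points along the fingers, y is the line along which they close (so a half turn about z gives the same grasp; the last joint's range is limited). The gripper opens to 94 mm and grips with 3 to 60 N. Pads are 16 mm wide; open, the fingers measure 119 mm over their backs; the gripper's body (75 mm by 177 mm) begins 78 mm behind the grasp point.
Start: joints at [-1.36, 0.087, 1.371, -0, 1.684, -0.103], TCP at [0.17, -0.523, 0.206] pointing down, gripper open.
Joint ranges: [-3.1, 3.1], [-0.76, 2.03], [0.27, 2.55], [-1.08, 4.22], [0.17, 2.65], [-2.57, 2.57]. Speed limits (rad/s): [2.79, 2.79, 3.14, 3.14, 3.14, 3.14].

### API

Orientations are given as [roll, pitch, yaw] about the fixed x, y, z axes, in that order (R = Rz(yaw) Ry(pitch) Rx(roll)).
In Python, from bench import robot gives the robot as it stands. The module is installed in compiled form; this text tells all that it offers.
- The arm moves only by the tool move_arm, never from a script. Its argument "deltas" is one flat list of numbers, 7 for each row, row after row: the turn, a rotation vector about the tool's x, y, z in rad, then the shift along the tool's x, y, z in cm, then the closure, from -1 (fully open) to 1 (shut). A call has 1 to 8 rows; each row is the pose to reach, as a shift and turn from the pose commanded when the call began, along the tool's axes at that moment; what a row does not reach only later rows make up. A row lasts 1/10 s, in which the tool goes at most 50 mm and 8.59 degrees, less where a joint would pass 70% of its speed; a pose out of reach is approached as far as the arm can. A call with a gripper value outside its range is refused whole. The fingers move at their own pace and stop on an object; the grip force is fixed at half the most. Time passes only in rows, so rows that repeat a pose let the fingers close. It gives the time, the measured TCP pose, the force, the opening and the grip force at its end, in the units of the state.
- robot.get_obs(): the state, without advancing time (a new reading comes with each control period).
- robot.snapshot(name): name is "scene" or "side" or "wrist"; returns a dict with "image" (384x512x3 uint8, red, green, blue), "depth" (384x512 float32, m along the optical axis (not along the pixel's ray), 0 where there is no reading), "fov_y" (degrees; the focal length in pixels is half the picture's height over the tangent of half this angle, whatever the lens; pixels are square), "cx", "cy" (the principal point, pixels), "origin" and "orientation" of the camera in the world; the wrist camera has in their place "T_tool_cam" (4x4, takes a point from camera to tool coordinates, whose origin is the TCP and whose axes are the flange's). Camera axes: x right, y up, looking along -z (the intrinsics and any distortion apply to the point x, -y, -z); pixel columns grow to the right and rows downward; lengths in m; the calibration is good to about 2 mm. A picture is of the moment at which its call begins: read the wrist's pose just before it.
- robot.close_job(): hands the job in; it is judged then, once.
The state is a dict: "time": time; "joint_positions": joint angles; "qvel": joint speeds; "joint_torque": joint torques, N m; "tool_pos": TCP position; "ee_rot": TCP orientation; "wrist_force": force on the tool from outside, world axes, zero at the start; "wrist_torque": the same for the moment, N m; "width": finger opening in m; "finger_force": force on a finger pad.
Only numpy, scipy, OpenCV 4.12 (cv2) and the standard library are available. Lean on these libraries where they do the work, as an engineer would, in place of code of your own. Each camera call takes 0.05 s, during which the arm holds its last target. There are 200 camera calls.

### The job

The tall instrument unit is to be carried off the bench. Tip it back, its rear edge staying on the bench, until it leans by itself on the padded rest; then slide the flat blade with the upright grip under its raised front, centred, square and more than halfway to its rear edge, and leave it flat on the bench. Leave the short unit standing where it is.

Things in the scene. Friction and masses are not known exactly. Their poses are not given: they have to be found in the camera images.
- tall_unit: Taller of two off-white metal instrument boxes standing side by side before the rest: 70 mm deep (x) x 80 wide (y) x 170 tall (z), no feet, vent slots in front, 0.5 to 1 kg. Origin: centre of its underside; +x to its rear (towards the rest), z up. Tipped past about 22 degrees it falls gently on the rest by itself. Its rear bottom edge lies 35 mm from the origin along +x.
- short_unit: Bystander: the shorter off-white unit of the same make, 70 x 80 x 100 mm, origin and axes as the tall one; stands beside it, about 140 mm centre to centre, on either side.
- rest: Fixed rest: grey padded board 290 mm wide (y), sloping 30 degrees from vertical away from the units, 140 mm high, struts to 160 mm behind. Origin: middle of the board's foot line on the bench; +x level, to its rear. The units' rear faces start 2 to 11 mm in front (-x) of the foot line. A unit leaning on it is tilted 30 to 34 degrees, its front bottom edge about 35 mm up.
- blade: Loose flat steel plate lying in front of the units, 145 mm long (x) x 64 wide (y) x 4 thick, about 0.35 kg, slides on the bench. Upright grey grip block on it, 45 mm long (x) x 20 wide (y), top 66 mm above the bench, centred 115 mm behind the leading edge. Origin: middle of the leading edge, underside; +x forward, z up. (The plate without a grip is not it.)
Things that resemble listed ones, but are neither listed nor needed, are in the scene too. What is shaped like the blade but green or pink is not meant.

How it is judged:
By the outcome, as a careful person would: the job done as asked, in the order asked, and still so for the second after the job is handed in, with the robot touching nothing.
It also fails if it takes over 53 s, if anything falls off the work surface, if the arm or the gripper's body presses on something with over 40 N, if the wrist force passes 120 N, or if a joint passes its speed limit or range.

## Working session

There is one attempt and no reset: what is moved stays moved. The work goes in short steps, Python scripts to look and compute and a tool call to move; the robot and the scene stay as the last step left them, time stands still between calls to the robot, and variables do not carry over. Pictures are saved under pics/ and viewed, at most 10 in all, crops included, and the job is handed in when it is done.

Besides the shell and the picture viewer there is one more tool, called after "Request:" by a JSON object that holds its "fn" and its "kwargs". move_arm: Moves the arm, as the interface text tells. Its arguments: {"type":"object","properties":{"deltas":{"type":"array","items":{"type":"number"}}},"required":["deltas"]}

```bash
mkdir -p pics; ls; cat > h.py <<'E'
import numpy as np, cv2, pickle
from scipy.spatial.transform import Rotation as R
from bench import robot
def snap(n):
    s=robot.snapshot(n); pickle.dump(s,open(f'pics/{n}.pkl','wb')); cv2.imwrite(f'pics/{n}_{int(robot.get_obs()["time"]*100)}.png',s['image'][:,:,::-1]); return s
def cloud(s):
    h,w=s['depth'].shape; f=h/2/np.tan(np.radians(s['fov_y'])/2)
    v,u=np.mgrid[:h,:w]; d=s['depth']
    c=np.stack([(u-s['cx'])/f*d,-(v-s['cy'])/f*d,-d],-1)
    o=np.array(s['orientation']); M=o if o.shape==(3,3) else R.from_euler('xyz',o).as_matrix()
    P=c@M.T+np.array(s['origin']); P[d==0]=np.nan; return P
E
python3 - <<'E'
from h import *
for n in('scene','side'):
    s=snap(n); print({k:v for k,v in s.items() if k not in('image','depth')})
o=robot.get_obs(); print(o)
E
ls pics
```

```text
pics
{'fov_y': 47.88623051573054, 'cx': 254.09547102039585, 'cy': 188.77962755251022, 'origin': array([0.91582165, 0.51146184, 0.84626801]), 'orientation': array([ 0.70065328, -0.00686651,  2.41023527])}
{'fov_y': 45.75332142257689, 'cx': 252.75455192252875, 'cy': 199.83912818680082, 'origin': array([0.44276863, 0.69852183, 0.73892538]), 'orientation': array([ 0.75473008,  0.01601727, -3.11274231])}
{'time': 0.1, 'joint_positions': array([-1.36007891e+00,  8.78781583e-02,  1.37210318e+00,  2.77778041e-05,
        1.68360828e+00, -1.03090427e-01]), 'qvel': array([ 0.00215957, -0.00081776, -0.00317707,  0.00116513,  0.00036269,
       -0.00126108]), 'joint_torque': array([ 1.76423488e-03, -3.41251695e+01, -3.03302014e+01,  7.20249675e-02,
        3.04647465e-02, -1.03638311e-04]), 'tool_pos': array([ 0.16968039, -0.5226467 ,  0.20442281]), 'ee_rot': array([-3.13960913e+00, -2.32964604e-04,  3.13810717e-01]), 'wrist_force': array([ 0.56419582, -0.43022965, -0.28163054]), 'wrist_torque': array([-0.04159644, -0.03511029,  0.01791736]), 'finger_force': 0.0, 'width': 0.09387887186045953}
scene.pkl
scene_5.png
side.pkl
side_10.png
```

View pics/scene_5.png

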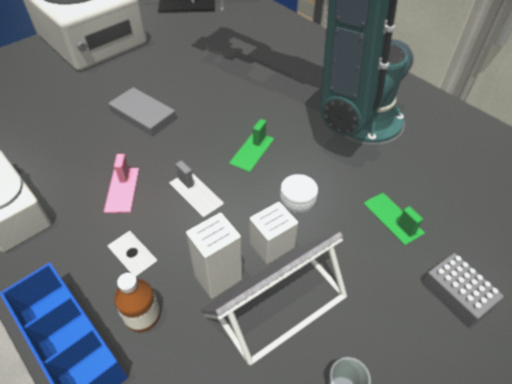

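View pics/side_10.png

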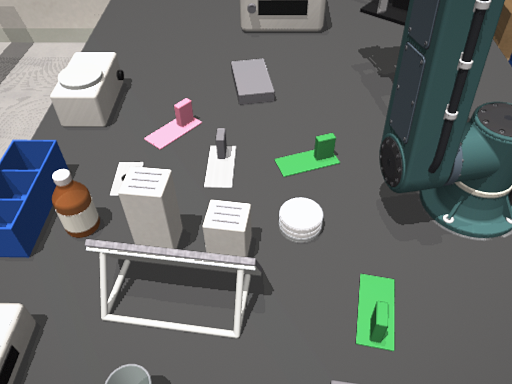

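The scene picture shows the tall unit at about (215,250), the short one at (273,233), the rest at (280,280), and the steel blade with its grey grip at (195,193). The green and pink copies and the plate with no grip are separate. Next I measure from the depth.

```bash
cat > m.py <<'E'
from h import *
def rect(P,m,name):
    p=P[m][:,:2].astype(np.float32)
    if len(p)<20: print(name,len(p));return
    r=cv2.minAreaRect(p); print(name,len(p),'c',np.round(r[0],4),'size',np.round(r[1],4),'ang',round(r[2],2),'z',np.round(np.median(P[m][:,2]),4))
if __name__=='__main__':
  for n,b,g in(('scene',(165,145,350,300),(170,160,230,218)),('side',(90,120,260,270),(200,125,242,190))):
    s=pickle.load(open(f'pics/{n}.pkl','rb'));P=cloud(s);z=P[...,2]
    v,u=np.mgrid[:384,:512]; B=(u>b[0])&(v>b[1])&(u<b[2])&(v<b[3]); G=(u>g[0])&(v>g[1])&(u<g[2])&(v<g[3])
    print(n,'bench',np.nanmedian(P[300:,200:,2]))
    rect(P,B&(abs(z-.17)<.006),'talltop'); rect(P,B&(abs(z-.10)<.006)&(s['image'].min(-1)>150),'shorttop')
    rect(P,G&(abs(z-.066)<.006),'grip')
    im=s['image'].astype(int); rect(P,G&(abs(z-.004)<.006)&(im.min(-1)>150),'plate')
    # rest upper edge
    rect(P,B&(abs(z-.135)<.008)&(P[...,1]>-.6)&(im.min(-1)<170),'resttop')
    for zz in (.06,.09,.12,.15):  # tall front/side points
        m=B&(abs(z-zz)<.004); print(zz,np.round(np.nanmin(P[m],0),3),np.round(np.nanmax(P[m],0),3))
E
python3 m.py
```

```text
scene bench 0.00016099116526041568
talltop 1352 c [0.662 0.12 ] size [0.0719 0.0808] ang 83.65 z 0.1695
shorttop 1059 c [0.5196 0.191 ] size [0.1826 0.0821] ang 87.77 z 0.0995
grip 120 c [ 0.5536 -0.1453] size [0.0481 0.0205] ang 88.59 z 0.0649
plate 1045 c [ 0.5533 -0.0927] size [0.1747 0.069 ] ang 89.73 z 0.0033
resttop 444 c [0.6148 0.2254] size [0.1302 0.3035] ang 53.13 z 0.1361
0.06 [ 0.457 -0.169  0.056] [0.705 0.306 0.064]
0.09 [0.459 0.085 0.086] [0.708 0.29  0.094]
0.12 [0.459 0.088 0.116] [0.711 0.275 0.124]
0.15 [0.628 0.083 0.146] [0.705 0.158 0.154]
side bench 0.0008981017307426731
talltop 1314 c [0.6629 0.1191] size [0.0721 0.0804] ang 84.25 z 0.1712
shorttop 1459 c [0.6026 0.1767] size [0.1605 0.2527] ang 89.06 z 0.101
grip 121 c [ 0.5555 -0.145 ] size [0.0445 0.0204] ang 88.84 z 0.0668
plate 1004 c [ 0.5554 -0.1043] size [0.1476 0.0654] ang 89.21 z 0.0053
resttop 647 c [0.5906 0.1769] size [0.1636 0.2783] ang 83.1 z 0.1348
0.06 [ 0.456 -0.142  0.056] [0.801 0.234 0.064]
0.09 [0.459 0.091 0.086] [0.745 0.258 0.094]
0.12 [0.46  0.093 0.116] [0.741 0.274 0.124]
0.15 [0.62  0.089 0.146] [0.706 0.159 0.154]
```

```bash
cat >> h.py <<'E'
def rows(x,y,z,yaw_deg):
    o=robot.get_obs(); T=R.from_euler('xyz',o['ee_rot']); G=R.from_euler('xyz',[np.pi,0,np.radians(yaw_deg)])
    print('turn',np.round((T.inv()*G).as_rotvec(),4),'shift cm',np.round(T.inv().apply(np.array([x,y,z])-o['tool_pos'])*100,2),'t',o['time'],'F',np.round(o['wrist_force'],1),'w',round(o['width'],4))
E
python3 -c "
from h import *
rows(.6547,.045,.15,84)"
```

```text
turn [-0.0016 -0.0013 -1.1523] shift cm [ 63.65 -39.01   5.53] t 0.1 F [ 0.6 -0.4 -0.3] w 0.0939
```

Request:
{"fn": "move_arm", "kwargs": {"deltas": [0, 0, -1.152, 63.6, -39, 5.5, 1, 0, 0, -1.152, 63.6, -39, 5.5, 1, 0, 0, -1.152, 63.6, -39, 5.5, 1, 0, 0, -1.152, 63.6, -39, 5.5, 1, 0, 0, -1.152, 63.6, -39, 5.5, 1, 0, 0, -1.152, 63.6, -39, 5.5, 1, 0, 0, -1.152, 63.6, -39, 5.5, 1, 0, 0, -1.152, 63.6, -39, 5.5, 1]}}

```text
time: 0.9
tool_pos: [0.4296, -0.2179, 0.1756]
ee_rot: [-3.141, 0.0, 1.471]
wrist_force: [1.3, -0.3, -0.3]
width: 0.0333
finger_force: 0.0
```

```bash
python3 -c "
from h import *
rows(.6547,.045,.15,84)"
```

```text
turn [-0.0003  0.0001  0.0046] shift cm [28.41 19.77  2.55] t 0.9 F [ 1.3 -0.3 -0.3] w 0.0333
```

Request:
{"fn": "move_arm", "kwargs": {"deltas": [0, 0, 0, 25.5, 18.5, 2.3, 1, 0, 0, 0, 25.5, 18.5, 2.3, 1, 0, 0, 0, 25.5, 18.5, 2.3, 1, 0, 0, 0, 25.5, 18.5, 2.3, 1, 0, 0, 0, 25.5, 18.5, 2.3, 1, 0, 0, 0, 25.5, 18.5, 2.3, 1, 0, 0, 0, 25.5, 18.5, 2.3, 1, 0, 0, 0, 25.5, 18.5, 2.3, 1]}}

```text
time: 1.7
tool_pos: [0.6398, 0.0162, 0.1513]
ee_rot: [-3.139, 0.0, 1.469]
wrist_force: [0.3, -0.4, -0.4]
width: 0.0007
finger_force: 0.0
```

```bash
python3 -c "
from h import *
rows(.6547,.045,.14,84);rows(.662,.1146,.14,84)"
```

```text
turn [-0.0028  0.0003  0.003 ] shift cm [3.02 1.19 1.12] t 1.7 F [ 0.3 -0.4 -0.4] w 0.0007
turn [-0.0028  0.0003  0.003 ] shift cm [10.02  1.21  1.12] t 1.7 F [ 0.3 -0.4 -0.4] w 0.0007
```

Request:
{"fn": "move_arm", "kwargs": {"deltas": [0, 0, 0, 1.5, 1.2, 1.1, 1, 0, 0, 0, 3, 1.2, 1.1, 1, 0, 0, 0, 4.5, 1.2, 1.1, 1, 0, 0, 0, 5.5, 1.2, 1.1, 1, 0, 0, 0, 6, 1.2, 1.1, 1, 0, 0, 0, 6.5, 1.2, 1.1, 1, 0, 0, 0, 7, 1.2, 1.1, 1, 0, 0, 0, 7.5, 1.2, 1.1, 1]}}

```text
time: 2.5
tool_pos: [0.6597, 0.0872, 0.1429]
ee_rot: [3.14, 0.001, 1.465]
wrist_force: [-1.2, -1.7, 2.1]
width: 0.0004
finger_force: 1.1
```

```bash
python3 -c "
from h import *
s=snap('scene');rows(.662,.1146,.14,84)"; ls pics
```

```text
turn [ 0.001  -0.0006 -0.0001] shift cm [ 2.62 -0.04  0.26] t 2.55 F [ 0.2 -2.   1.8] w 0.0006
scene.pkl
scene_254.png
scene_5.png
side.pkl
side_10.png
```

Request:
{"fn": "move_arm", "kwargs": {"deltas": [0, 0, 0, 0.6, 0, 0, 1, 0, 0, 0, 1.2, 0, 0, 1, 0, 0, 0, 1.8, 0, 0, 1, 0, 0, 0, 2.4, 0, 0, 1, 0, 0, 0, 3, 0, 0, 1, 0, 0, 0, 3.5, 0, 0, 1, 0, 0, 0, 4, 0, 0, 1, 0, 0, 0, 4.4, 0, 0, 1]}}

```text
time: 3.35
tool_pos: [0.6638, 0.1322, 0.1417]
ee_rot: [-3.141, -0.0, 1.466]
wrist_force: [0.1, -0.5, 0.1]
width: 0.0005
finger_force: 0.0
```

```bash
cat > top.py <<'E'
from h import *
# tilted-unit estimate: points in unit region, print forces
rows(.662,.1346,.14,84)
s=snap('side'); cv2.imwrite('pics/a.png',cv2.resize(s['image'][120:340,60:340,::-1],None,fx=2.5,fy=2.5))
E
python3 top.py
```

```text
turn [-0.0007 -0.0002  0.0002] shift cm [ 0.22 -0.2   0.17] t 3.35 F [ 0.1 -0.5  0.1] w 0.0005
```

View pics/a.png

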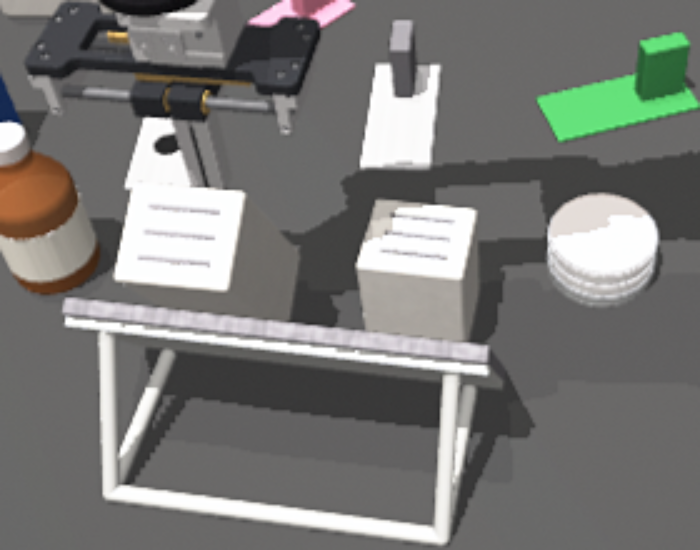

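The tall unit has tipped back: its top is at about (180,240) in the crop and the contact force has gone. I back off towards the blade.

Request:
{"fn": "move_arm", "kwargs": {"deltas": [0, 0, 0, -4, 0, 0, 1, 0, 0, 0, -9, 0, 0, 1, 0, 0, 0, -14, 0, -1, 1, 0, 0, 0, -19, -2, -1, 0, 0, 0, 0, -24, -4, -1, -1, 0, 0, 0, -26, -7, -1, -1, 0, 0, 0, -28, -8, -1, -1, 0, 0, 0, -28, -8, -1, -1]}}

```text
time: 4.2
tool_pos: [0.5535, -0.141, 0.1524]
ee_rot: [3.141, 0.001, 1.461]
wrist_force: [1.2, 0.3, 0.3]
width: 0.037
finger_force: 0.0
```

```bash
cat > top.py <<'E'
from h import *
from m import rect
for n,b in (('scene',(150,150,350,300)),('side',(90,120,270,270))):
    s=snap(n);P=cloud(s);v,u=np.mgrid[:384,:512]
    B=(u>b[0])&(v>b[1])&(u<b[2])&(v<b[3]); x,y,z=P[...,0],P[...,1],P[...,2]
    W=B&(x>.59)&(x<.76)&(y>.06)&(y<.32)&(z>.02)
    # top face by normal: compute normals
    Q=cv2.blur(P,(3,3)); nx=np.cross(np.gradient(Q,axis=1),np.gradient(Q,axis=0)); nx/=np.linalg.norm(nx,axis=-1,keepdims=True); nx*=np.sign(nx[...,2:])
    for name,sel in(('topface',W&(z>.12)&(nx[...,2]>.6)&(nx[...,2]<.97)&(nx[...,1]>.3)),('front',W&(nx[...,1]<-.6)),):
        if sel.sum()<30: print(n,name,sel.sum());continue
        nn=np.median(nx[sel],0); nn/=np.linalg.norm(nn); p=P[sel]; p=p[abs((p-np.median(p,0))@nn)<.006]
        c=p.mean(0); nn=np.linalg.svd(p-c,full_matrices=False)[2][2]; nn*=np.sign(nn[2])
        a=np.cross([0,0,1],nn);a/=np.linalg.norm(a);bb=np.cross(nn,a)
        r=cv2.minAreaRect(np.c_[(p-c)@a,(p-c)@bb].astype(np.float32)); cc=c+r[0][0]*a+r[0][1]*bb
        e=R.from_euler
        print(n,name,len(p),'normal',np.round(nn,3),'tilt',np.degrees(np.arccos(nn[2])).round(1),'head',np.degrees(np.arctan2(nn[1],nn[0])).round(1),'rect',np.round(cc,4),np.round(r[1],4),round(r[2],1))
        if name=='topface':
            f=nn*[1,1,0]; f/=np.linalg.norm(f); base=cc-.17*nn; xax=np.cross(np.cross([0,0,1],f),nn); 
            print('  base origin',base.round(4),'rear edge',(base+.035*xax).round(4),'front edge',(base-.035*xax).round(4))
    im=s['image'].astype(int)
    rect(P,(abs(x-.555)<.06)&(abs(y+.145)<.04)&(abs(z-.066)<.006)&(im.max(-1)-im.min(-1)<25),'grip')
    rect(P,(abs(x-.555)<.05)&(abs(y+.105)<.09)&(abs(z-.004)<.006)&(im.min(-1)>150),'plate')
    rect(P,(abs(x-.52)<.06)&(abs(y-.13)<.07)&(abs(z-.1)<.005),'short')
rows(.5545,-.145,.15,89)
E
python3 top.py
```

```text
scene topface 0
scene front 0
grip 123 c [ 0.5542 -0.1442] size [0.0456 0.0203] ang 86.64 z 0.065
plate 1009 c [ 0.5546 -0.1033] size [0.1479 0.0689] ang 88.57 z 0.0032
short 1013 c [0.5168 0.1379] size [0.0708 0.0811] ang 82.96 z 0.0995
side topface 0
side front 0
grip 118 c [ 0.5555 -0.1471] size [0.0202 0.0498] ang 0.26 z 0.0668
plate 957 c [ 0.5556 -0.1042] size [0.1459 0.0647] ang 89.72 z 0.0055
short 1259 c [0.5189 0.1364] size [0.0729 0.0804] ang 82.95 z 0.101
turn [ 0.0009 -0.0005 -0.0885] shift cm [-0.64 -0.01  0.23] t 4.3 F [-0.2  0.5  1. ] w 0.045
```

```bash
sed -i 's/cv2.blur(P,/cv2.blur(np.nan_to_num(P),/' top.py; python3 top.py
```

```text
scene topface 1334 normal [0.045 0.549 0.835] tilt 33.4 head 85.3 rect [0.6485 0.2197 0.1589] [0.0753 0.1244] 88.4
  base origin [0.6408 0.1264 0.017 ] rear edge [ 0.6432  0.1555 -0.0022] front edge [0.6384 0.0973 0.0363]top.py:12: RuntimeWarning: Mean of empty slice.
  c=p.mean(0); nn=np.linalg.svd(p-c,full_matrices=False)[2][2]; nn*=np.sign(nn[2])
  ret = um.true_divide(
Traceback (most recent call last):
  File "top.py", line 12, in <module>
    c=p.mean(0); nn=np.linalg.svd(p-c,full_matrices=False)[2][2]; nn*=np.sign(nn[2])
                    ~~~~~~~~~~~~~~~~~~~~~~~~~~~~~~~~~~~~~~~~~^^^
IndexError: index 2 is out of bounds for axis 0 with size 0
```

```bash
python3 - <<'E'
s=open('top.py').read()
s=s.replace(",('front',W&(nx[...,1]<-.6)),)",",)")
s=s.replace("    for name,sel in(","    for name,sel in(",1).replace("        if sel.sum()<30","        L=cv2.connectedComponentsWithStats(cv2.morphologyEx(sel.astype(np.uint8),cv2.MORPH_OPEN,np.ones((5,5),np.uint8)),connectivity=4); sel=L[1]==1+L[2][1:,4].argmax()\n        print(L[2][1:])\n        if sel.sum()<30")
s=s.replace("W&(z>.12)","W&(s['image'].min(-1)>175)&(z>.12)")
open('top.py','w').write(s)
E
python3 top.py; ls pics
python3 -c "
import cv2
a=cv2.imread(sorted(__import__('glob').glob('pics/scene_4*.png'))[-1]);cv2.imwrite('pics/b.png',cv2.resize(a[150:330,150:370],None,fx=3,fy=3))"
```

```text
[[223 249  41  44 784]]
scene topface 784 normal [0.058 0.515 0.855] tilt 31.2 head 83.5 rect [0.6742 0.2127 0.1627] [0.0706 0.0614] 0.6
  base origin [0.6643 0.1252 0.0173] rear edge [ 0.6676  0.155  -0.0009] front edge [0.6609 0.0955 0.0354]
grip 118 c [ 0.5536 -0.1454] size [0.0448 0.0198] ang 87.73 z 0.0651
plate 1002 c [ 0.5548 -0.1022] size [0.1461 0.0686] ang 88.3 z 0.0032
short 1011 c [0.5175 0.1381] size [0.0714 0.0801] ang 82.79 z 0.0996
[[111 203  10  10  87]
 [132 205   8   7  56]
 [127 211  25  31 442]
 [125 212   7   7  48]
 [109 216  14   8  82]
 [119 222   9  10  69]
 [111 233  13   7  75]]
side topface 442 normal [0.067 0.515 0.854] tilt 31.3 head 82.5 rect [0.655  0.218  0.1617] [0.0528 0.036 ] 87.0
  base origin [0.6436 0.1304 0.0165] rear edge [ 0.6474  0.16   -0.0017] front edge [0.6397 0.1007 0.0346]
grip 117 c [ 0.5556 -0.1451] size [0.02   0.0468] ang 0.62 z 0.0669
plate 961 c [ 0.5555 -0.1043] size [0.1477 0.0648] ang 89.37 z 0.0055
short 1247 c [0.5186 0.1366] size [0.0719 0.08  ] ang 82.69 z 0.1011
turn [ 0.0003 -0.0003 -0.086 ] shift cm [-0.75 -0.06  0.2 ] t 4.45 F [ 0.9 -0.1  0.2] w 0.0572
a.png
scene.pkl
scene_254.png
scene_425.png
scene_434.png
scene_440.png
scene_5.png
side.pkl
side_10.png
side_340.png
side_430.png
side_445.png
```

View pics/b.png

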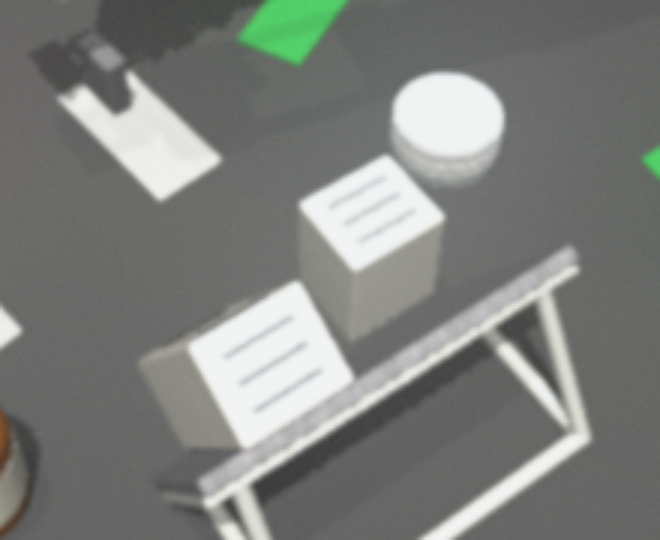

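The tall unit leans on the rest. In the crop its top face has corners at (188,347), (298,281), (354,380) and (246,447). The short unit still stands. I use the corners to find its centre and heading.

```bash
cat > corn.py <<'E'
from h import *
s=pickle.load(open('pics/scene.pkl','rb'))
f=192/np.tan(np.radians(s['fov_y'])/2);M=R.from_euler('xyz',s['orientation']).as_matrix()
n=np.array([.06,.515,.855]);n/=np.linalg.norm(n);c=cloud(s)[272,240];print(c)
C=np.array([(188,347),(298,281),(354,380),(246,447)])/3+150-.33
X=[]
for u,v in C:
    d=M@[(u-s['cx'])/f,-(v-s['cy'])/f,-1]; X.append(s['origin']+d*((c-s['origin'])@n)/(d@n))
X=np.array(X);print(X.round(4))
print('sizes',[np.linalg.norm(X[i]-X[i-1]).round(4) for i in range(4)])
d=(X[0]-X[1])+(X[3]-X[2]);print('lateral heading+90',np.degrees(np.arctan2(d[1],d[0]))+90)
b=X.mean(0)-.17*n;h=n*[1,1,0];h/=np.linalg.norm(h);t=np.array([h[0]*n[2],h[1]*n[2],-np.hypot(n[0],n[1])])
print('base',b.round(4),'rear',(b+.035*t).round(4),'front',(b-.035*t).round(4))
E
python3 corn.py
```

```text
[0.67571418 0.21342056 0.16367856]
[[0.7097 0.1793 0.1819]
 [0.6318 0.1879 0.1821]
 [0.6381 0.246  0.1467]
 [0.7148 0.2362 0.1472]]
sizes [np.float64(0.0669), np.float64(0.0784), np.float64(0.0683), np.float64(0.0773)]
lateral heading+90 83.21019563590947
base [0.6634 0.1248 0.0191] rear [0.6669 0.1545 0.001 ] front [0.6599 0.0951 0.0373]
```

```bash
python3 -c "
from h import *
rows(.5545,-.145,.15,89);rows(.5545,-.145,.035,89)"
```

```text
turn [ 0.0003 -0.0003 -0.086 ] shift cm [-0.75 -0.06  0.2 ] t 4.45 F [ 0.9 -0.1  0.2] w 0.0572
turn [ 0.0003 -0.0003 -0.086 ] shift cm [-0.75 -0.06 11.7 ] t 4.45 F [ 0.9 -0.1  0.2] w 0.0572
```

Request:
{"fn": "move_arm", "kwargs": {"deltas": [0, 0, -0.086, -0.8, 0, 0, -1, 0, 0, -0.086, -0.8, 0, 0, -1, 0, 0, -0.086, -0.8, 0, 3, -1, 0, 0, -0.086, -0.8, 0, 6, -1, 0, 0, -0.086, -0.8, 0, 9, -1, 0, 0, -0.086, -0.8, 0, 11, -1, 0, 0, -0.086, -0.8, 0, 11.7, -1, 0, 0, -0.086, -0.8, 0, 11.7, -1]}}

```text
time: 5.25
tool_pos: [0.5538, -0.1457, 0.0339]
ee_rot: [-3.139, -0.001, 1.552]
wrist_force: [0.4, -0.2, -0.4]
width: 0.094
finger_force: 0.0
```

Request:
{"fn": "move_arm", "kwargs": {"deltas": [0, 0, 0, 0, 0, 0, 0.9, 0, 0, 0, 0, 0, 0, 0.9, 0, 0, 0, 0, 0, 0, 0.9, 0, 0, 0, 0, 0, 0, 0.9, 0, 0, 0, 0, 0, 0, 0.9, 0, 0, 0, 0, 0, 0, 0.9, 0, 0, 0, 0, 0, 0, 0.9, 0, 0, 0, 0, 0, 0, 0.9]}}

```text
time: 6.05
tool_pos: [0.5542, -0.1466, 0.035]
ee_rot: [-3.142, 0.0, 1.552]
wrist_force: [0.5, 0.2, -0.2]
width: 0.0335
finger_force: 0.0
```

```bash
python3 -c "
from h import *
rows(.5545,-.145,.035,89); print(robot.get_obs()['finger_force'])"
```

```text
turn [-0.      0.0001 -0.0016] shift cm [0.16 0.03 0.  ] t 6.05 F [ 0.5  0.2 -0.2] w 0.0335
0.0
```

Request:
{"fn": "move_arm", "kwargs": {"deltas": [0, 0, 0, 0, 0, 0, 0.9, 0, 0, 0, 0, 0, 0, 0.9, 0, 0, 0, 0, 0, 0, 0.9, 0, 0, 0, 0, 0, 0, 0.9]}}

```text
time: 6.45
tool_pos: [0.5544, -0.1467, 0.035]
ee_rot: [3.141, 0.0, 1.552]
wrist_force: [1.3, -0.6, -1.0]
width: 0.02
finger_force: 30.0
```

```bash
cat > bl.py <<'E'
from h import *
from m import rect
import sys
cx,cy=map(float,sys.argv[1:3])
for n in('scene','side'):
    s=snap(n);P=cloud(s);x,y,z=np.moveaxis(P,-1,0);im=s['image'].astype(int)
    m=(np.hypot(x-cx,y-cy)<.11)&(abs(z-.004)<.007)&(im.min(-1)>150)
    L=cv2.connectedComponentsWithStats(m.astype(np.uint8));m=L[1]==1+L[2][1:,4].argmax();rect(P,m,n)
    p=P[m][:,:2];r=cv2.boxPoints(cv2.minAreaRect(p.astype(np.float32)));print(r.round(4).tolist())
E
python3 bl.py .555 -.09; python3 -c "
from h import *
o=robot.get_obs();print(o['tool_pos'],np.degrees(o['ee_rot']),o['wrist_force'],o['finger_force'],o['width'])"
```

```text
scene 972 c [ 0.5543 -0.1055] size [0.1532 0.0671] ang 89.52 z 0.0033
[[0.5200999975204468, -0.1817999929189682], [0.5873000025749207, -0.18240000307559967], [0.5885000228881836, -0.029200000688433647], [0.521399974822998, -0.028599999845027924]]
side 860 c [ 0.5556 -0.0904] size [0.12  0.065] ang 89.34 z 0.0053
[[0.5224000215530396, -0.15000000596046448], [0.5874000191688538, -0.15080000460147858], [0.5888000130653381, -0.030799999833106995], [0.5238000154495239, -0.03009999915957451]]
[ 0.55439305 -0.14663354  0.03504097] [1.79978718e+02 8.61516391e-03 8.89107329e+01] [ 1.74991809 -1.15275928 -1.63108968] 29.992246627807617 0.019705095827899876
```

```bash
python3 -c "
from h import *
rows(.6433,-.0506,.035,83.4)"
```

```text
turn [0.0004 0.0001 0.0962] shift cm [9.77 8.71 0.01] t 6.55 F [ 1.7 -1.2 -1.6] w 0.0197
```

Request:
{"fn": "move_arm", "kwargs": {"deltas": [0, 0, 0.01, 1, 0.9, 0, 0.9, 0, 0, 0.025, 2.5, 2.2, 0, 0.9, 0, 0, 0.04, 4, 3.6, 0, 0.9, 0, 0, 0.055, 5.5, 4.9, 0, 0.9, 0, 0, 0.07, 7, 6.2, 0, 0.9, 0, 0, 0.085, 8.5, 7.6, 0, 0.9, 0, 0, 0.096, 9.8, 8.7, 0, 0.9, 0, 0, 0.096, 9.8, 8.7, 0, 0.9]}}

```text
time: 7.35
tool_pos: [0.6443, -0.0485, 0.0351]
ee_rot: [3.14, -0.001, 1.458]
wrist_force: [0.3, 1.1, -2.8]
width: 0.0196
finger_force: 30.0
```

```bash
python3 bl.py .643 .01; python3 -c "
from h import *
rows(.6433,-.0506,.035,83.4);rows(.6515,.0209,.035,83.4);print(robot.get_obs()['tool_pos'])
a=cv2.imread(sorted(__import__('glob').glob('pics/scene_7*.png'))[-1]);cv2.imwrite('pics/c.png',cv2.resize(a[150:330,110:330],None,fx=3,fy=3))"
```

```text
scene 1235 c [ 0.648  -0.0079] size [0.1523 0.0674] ang 83.82 z 0.0036
[[0.6062999963760376, -0.07989999651908875], [0.6733999848365784, -0.08720000088214874], [0.6898000240325928, 0.06419999897480011], [0.6226999759674072, 0.07150000333786011]]
side 883 c [0.6507 0.0036] size [0.1231 0.0651] ang 83.82 z 0.0054
[[0.6116999983787537, -0.054099999368190765], [0.6765000224113464, -0.06109999865293503], [0.6897000074386597, 0.06129999831318855], [0.625, 0.06830000132322311]]
turn [ 0.0006 -0.0007  0.0012] shift cm [-0.09  0.    0.  ] t 7.45 F [-0.3  1.2 -1.6] w 0.0199
turn [ 0.0006 -0.0007  0.0012] shift cm [7.11 0.01 0.01] t 7.45 F [-0.3  1.2 -1.6] w 0.0199
[ 0.6433604  -0.04973261  0.03504551]
```

View pics/c.png

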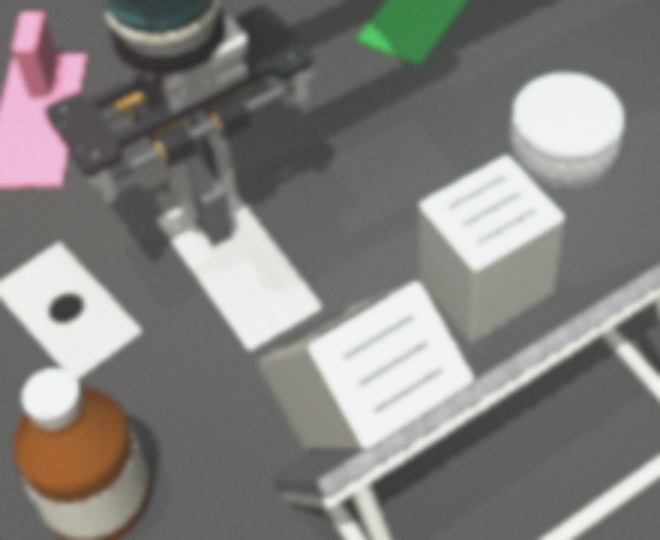

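The blade is square to the unit with its leading edge just in front of the raised edge, centred to about 1 mm. I slide it in 7.1 cm.

Request:
{"fn": "move_arm", "kwargs": {"deltas": [0, 0, 0, 0.8, 0, 0, 0.9, 0, 0, 0, 1.8, 0, 0, 0.9, 0, 0, 0, 2.8, 0, 0, 0.9, 0, 0, 0, 3.8, 0, 0, 0.9, 0, 0, 0, 4.8, 0, 0, 0.9, 0, 0, 0, 5.8, 0, 0, 0.9, 0, 0, 0, 6.6, 0, 0, 0.9, 0, 0, 0, 7.1, 0, 0, 0.9]}}

```text
time: 8.25
tool_pos: [0.6512, 0.0212, 0.0351]
ee_rot: [-3.141, 0.0, 1.457]
wrist_force: [-0.3, -2.4, 0.5]
width: 0.0198
finger_force: 30.0
```

```bash
python3 top.py | grep -A2 topface; python3 -c "
from h import *
rows(.6515,.0209,.035,83.4);print(robot.get_obs()['tool_pos'])"
```

```text
scene topface 842 normal [0.055 0.518 0.854] tilt 31.4 head 83.9 rect [0.6728 0.2123 0.163 ] [0.0739 0.0594] 5.3
  base origin [0.6633 0.1243 0.0179] rear edge [ 6.665e-01  1.540e-01 -4.000e-04] front edge [0.6602 0.0945 0.0361]
grip 0
--
side topface 257 normal [0.045 0.512 0.858] tilt 30.9 head 84.9 rect [0.6514 0.2    0.1727] [0.0344 0.0296] 4.2
  base origin [0.6437 0.113  0.0268] rear edge [0.6464 0.1429 0.0089] front edge [0.6411 0.0831 0.0448]
grip 0
turn [-0.0001 -0.0016  0.0014] shift cm [-0.1   0.03  0.01] t 8.35 F [0.5 0.5 1.1] w 0.02
[0.65132169 0.02194553 0.03507016]
```

Request:
{"fn": "move_arm", "kwargs": {"deltas": [0, 0, 0, 0, 0, 0, -0.2, 0, 0, 0, 0, 0, 0, -0.2, 0, 0, 0, 0, 0, 0, -0.2, 0, 0, 0, 0, 0, 0, -0.2, 0, 0, 0, 0, 0, 0, -0.2, 0, 0, 0, 0, 0, 0, -0.2, 0, 0, 0, 0, 0, 0, -0.2, 0, 0, 0, 0, 0, 0, -0.2]}}

```text
time: 9.15
tool_pos: [0.6512, 0.0202, 0.0351]
ee_rot: [3.141, 0.0, 1.456]
wrist_force: [-0.2, 0.0, -0.2]
width: 0.0562
finger_force: 0.0
```

Request:
{"fn": "move_arm", "kwargs": {"deltas": [0, 0, 0, 0, 0, -1, -0.2, 0, 0, 0, 0, 0, -3, -0.2, 0, 0, 0, 0, 0, -6, -0.2, 0, 0, 0, 0, 0, -9, -0.2, 0, 0, 0, -4, 0, -12, -0.2, 0, 0, 0, -9, 0, -13, -0.2, 0, 0, 0, -13, 0, -13, -0.2, 0, 0, 0, -16, 0, -13, -0.2]}}

```text
time: 9.95
tool_pos: [0.6329, -0.1414, 0.1672]
ee_rot: [3.139, 0.001, 1.454]
wrist_force: [0.7, 1.0, -0.9]
width: 0.0566
finger_force: 0.0
```

```bash
python3 top.py | grep -A2 "scene topface"; python3 - <<'E'
from h import *
from m import rect
ims=[]
for n in('scene','side'):
    s=snap(n);P=cloud(s);x,y,z=np.moveaxis(P,-1,0);im=s['image'].astype(int);ims.append(s['image'][130:330,90:330,::-1])
    rect(P,(abs(x-.651)<.05)&(abs(y-.02)<.05)&(abs(z-.066)<.007)&(im.max(-1)-im.min(-1)<40),'grip')
    m=(abs(x-.655)<.06)&(y>-.06)&(y<.09)&(abs(z-.004)<.006)&(im.min(-1)>150);rect(P,m,'plate')
    rect(P,(abs(x-.52)<.06)&(abs(y-.13)<.07)&(abs(z-.1)<.005),'short')
cv2.imwrite('pics/d.png',cv2.resize(np.hstack(ims),None,fx=1.65,fy=1.65))
E
```

```text
scene topface 884 normal [0.062 0.514 0.856] tilt 31.2 head 83.2 rect [0.676  0.2155 0.1609] [0.0646 0.0659] 74.5
  base origin [0.6655 0.1281 0.0154] rear edge [ 0.6691  0.1579 -0.0027] front edge [0.662  0.0984 0.0335]
grip 0
grip 170 c [0.6499 0.0227] size [0.0464 0.0206] ang 84.39 z 0.0649
plate 735 c [0.6512 0.0335] size [0.0921 0.0688] ang 83.32 z 0.0034
short 1012 c [0.5175 0.1371] size [0.0716 0.0799] ang 81.85 z 0.0996
grip 173 c [0.6516 0.0217] size [0.046  0.0197] ang 82.83 z 0.067
plate 355 c [0.6539 0.0385] size [0.0953 0.0641] ang 83.61 z 0.0053
short 1261 c [0.5187 0.1372] size [0.0712 0.0799] ang 82.6 z 0.101
```

View pics/d.png

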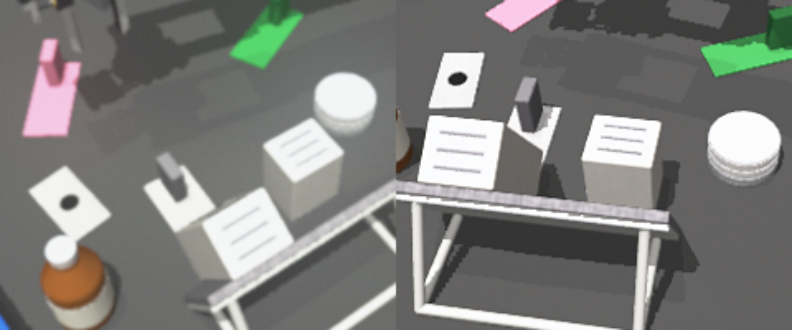

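The pictures show the blade flat under the tall unit and square to it, with its grip at (0.651, 0.022). That puts the leading edge about 18 mm short of the rear edge. The unit leans at 31°, the short unit is unmoved and the arm is clear.

```bash
python3 -c "
from bench import robot
print(robot.close_job())"
```

```text
the job is handed in; nothing more can be done
None
```

I handed the job in at about 10 s on the robot clock: the tall unit leans on the rest at about 31°, the blade lies flat, square and centred under it with its leading edge about 18 mm from the rear edge, and the short unit is unmoved; the hand-in gave no verdict.

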